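# Put the check weights back in their cases

### The arm

A 6-joint arm with a two-finger parallel gripper is mounted at the origin on a cart in front of the work surface, level with it; the furniture and walls round the work are solid. World frame = base frame: x ahead of the robot, y to its left, z up, the work surface at z = 0. Lengths are in m, angles in degrees, forces in N, time in s.
With the tool pointing down it reaches from about 0.3 to 0.75 m from the base axis. Payload 8.5 kg.
Tool frame: the origin (TCP) lies at the very end of the fingers, on their centre line; the grasp point (between the pads) lies 19 mm behind it (env.hold_point_z is the distance from the TCP to the grasp point, in m); z points along the fingers, y is the line along which they close (so a half turn about z gives the same grasp; the last joint's range is limited). The gripper opens to 85 mm and grips with 20 to 120 N. Pads are 22 mm wide; open, the fingers measure 114 mm over their backs; the gripper's body (76 mm by 85 mm) begins 54 mm behind the grasp point. The pads swing forward as they close: fully open they stand 13 mm farther back than shut.
Start: joints at [52.638, 21.807, 74.336, -0, 83.858, -12.336], TCP at [0.233, 0.498, 0.231] pointing down, gripper open.
Joint ranges: [-178.18, 178.18], [-50.72, 133.34], [12.68, 142.11], [-81.47, 261.47], [9.98, 163.14], [-165.26, 165.26]. Speed limits (degrees/s): [136.94, 136.94, 180, 180, 180, 180].

### API

Orientations are given as a 3x3 rotation matrix whose columns are the frame's x, y, z axes.
In Python, from rig import env, optics gives the robot as it stands.
- The arm moves only by the shell command python3 -m jog 'ROWS' [OPENING] [FORCE]. ROWS is JSON, a list of rows, each an object with "linear": the shift along the tool's x, y, z in units of 40 mm (1.0 is 40 mm), a list of three; "roll": the turn about the tool's z in units of 5 degrees (1.0 is 5 degrees). A call has 1 to 12 rows; each row shifts and turns the commanded pose from where the row before left it, along the tool's axes as they then stand; what a row does not reach is not made up. A row lasts 1/12 s, in which the tool goes at most 41.7 mm and 7.16 degrees, less where a joint would pass 70% of its speed; a pose out of reach is approached as far as the arm can. A call is refused whole if a number of a shift passes 1 or a number of a turn 1, either way. A call with a gripper value outside its range is refused whole. OPENING is the opening, from -1 (shut) to 1 (fully open), set as the call begins (- or left out, the last holds). The fingers move at their own pace and stop on an object; FORCE is the grip in N (left out, the last holds). Time passes only in rows, so rows that do not move let the fingers close. It gives the time, the measured TCP pose, the force, the opening and the grip force at its end, in the units of the state.
- env.observe(): the state, without advancing time (a new reading comes with each control period).
- optics.get_image(name): name is "scene" or "top" or "wrist"; returns the picture (480x640x3 uint8, red, green, blue); there is no depth.
- optics.calibration(name): a dict with "fov_y" (degrees; the focal length in pixels is half the picture's height over the tangent of half this angle, whatever the lens; pixels are square), "cx", "cy" (the principal point, pixels), "D" ([k1, k2, p1, p2, k3] as OpenCV has them; the pictures are not rectified), "T" (4x4, takes a point from camera to world coordinates). Camera axes: x right, y down, z forward; pixel columns grow to the right and rows downward; lengths in m; the calibration is good to about 2 mm. A picture is of the moment at which its call begins: read the wrist's pose just before it. calibration takes no time and is no camera call; for the wrist camera it gives the pose at the moment of the call.
- env.close_job(): hands the job in; it is judged then, once.
The state is a dict: "time_s": time; "q": joint angles; "qvel": joint speeds; "joint_efforts": joint torques, N m; "position": TCP position; "tool_rot": TCP orientation; "ft_force": force on the tool from outside, world axes, zero at the start; "wrist_torque": the same for the moment, N m; "grip_width": finger opening in m; "gripper_force": force on a finger pad.
Only numpy, scipy, OpenCV 4.12 (cv2) and the standard library are available. Lean on these libraries where they do the work, as an engineer would, in place of code of your own. Each camera call takes 0.05 s, during which the arm holds its last target. There are 200 camera calls.

### The job

The balance check is done: take the four steel check weights off the stack on the balance pan one at a time, from the top (smallest) down, and put each straight back into its own wooden case, the one whose round socket fits its disc; a smaller weight would also go into a larger case's socket, which is wrong. Lower each weight in the gripper right down to the floor of its socket and let go only there, so that it is not dropped and stands flat; do not topple a weight, and do not knock over or push away the red-capped vial that stands among the cases.

Things in the scene. Friction and masses are not known exactly. Their poses are not given: they have to be found in the camera images.
- weight_500: 500 g check weight, largest of four: steel disc 60 mm in diameter, 24 mm high, with a round knob (13 mm diameter, 14 mm high) on the middle of its top and a recess (17 mm diameter, 15.5 mm deep) in its underside. At the start on the balance pan. Origin: centre of its underside; z up; yaw means nothing.
- weight_200: 200 g check weight, second largest of four: steel disc 45 mm in diameter, 19 mm high, with a round knob (13 mm diameter, 14 mm high) on the middle of its top and a recess (17 mm diameter, 15.5 mm deep) in its underside. At the start on the 500 g weight, recess over its knob: lift it straight up 16 mm first. Origin: centre of its underside; z up; yaw means nothing.
- weight_100: 100 g check weight, third largest of four: steel disc 34 mm in diameter, 19 mm high, with a round knob (13 mm diameter, 14 mm high) on the middle of its top and a recess (17 mm diameter, 15.5 mm deep) in its underside. At the start on the 200 g weight, recess over its knob: lift it straight up 16 mm first. Origin: centre of its underside; z up; yaw means nothing.
- weight_50: 50 g check weight, smallest of four: steel disc 24 mm in diameter, 19 mm high, with a round knob (13 mm diameter, 14 mm high) on the middle of its top and a recess (17 mm diameter, 15.5 mm deep) in its underside. At the start on the 100 g weight, topmost, recess over its knob: lift it straight up 16 mm first. Origin: centre of its underside; z up; yaw means nothing.
- case_500: fixed case of the 500 g weight: tan wooden block 88 x 88 x 22 mm with a round socket in its top, 68 mm in diameter (8 mm more than the weight), 14 mm deep, 3 mm chamfer, grey felt floor. A seated weight's underside is 8 mm above the bench; its top edge and knob stand above the block. Origin: centre of the block's underside, on the socket's axis; z up.
- case_200: fixed case of the 200 g weight: tan wooden block 74 x 74 x 22 mm with a round socket in its top, 53 mm in diameter (8 mm more than the weight), 14 mm deep, 3 mm chamfer, grey felt floor. A seated weight's underside is 8 mm above the bench; its top edge and knob stand above the block. Origin: centre of the block's underside, on the socket's axis; z up.
- case_100: fixed case of the 100 g weight: tan wooden block 64 x 64 x 22 mm with a round socket in its top, 42 mm in diameter (8 mm more than the weight), 14 mm deep, 3 mm chamfer, grey felt floor. A seated weight's underside is 8 mm above the bench; its top edge and knob stand above the block. Origin: centre of the block's underside, on the socket's axis; z up.
- case_50: fixed case of the 50 g weight: tan wooden block 54 x 54 x 22 mm with a round socket in its top, 32 mm in diameter (8 mm more than the weight), 14 mm deep, 3 mm chamfer, grey felt floor. A seated weight's underside is 8 mm above the bench; its top edge and knob stand above the block. Origin: centre of the block's underside, on the socket's axis; z up.
- balance: white top-loading balance, fixed, 200 mm deep (x, display towards -x), 170 mm wide (y). Its round dark steel pan, 118 mm in diameter, is centred 35 mm from the origin along the balance's +x, upper face 66 mm above the bench; the weights are stacked within 10 mm of its middle. Origin: centre of its underside, on the bench.
- vial: small glass vial with a red cap, 23 mm in diameter, 52 mm high, standing loose on the bench among the cases, not part of the job. Origin: centre of its underside; z up.

How it is judged:
By the outcome, as a careful person would: the job done as asked, in the order asked, and still so for the second after the job is handed in, with the robot touching nothing.
It also fails if it takes over 109 s, if anything falls off the work surface, if the arm or the gripper's body presses on something with over 40 N, if the wrist force passes 120 N, or if a joint passes its speed limit or range.

## Working session

There is one attempt and no reset: what is moved stays moved. The work goes in short steps, Python scripts to look and compute and a shell command to move; the robot and the scene stay as the last step left them, time stands still between calls to the robot, and variables do not carry over. Pictures are saved under pics/ and viewed, at most 14 in all, crops included, and the job is handed in when it is done.

```bash
ls; mkdir -p pics
python3 - <<'E'
from rig import env, optics
import cv2
s=env.observe();print(s['time_s'],s['position'],s['tool_rot'],s['grip_width'],s['ft_force'])
for n in("top","scene"):
    cv2.imwrite(f"pics/{n}0.png",optics.get_image(n)[:,:,::-1]);c=optics.calibration(n);print(n,c)
E
```

```text
pics
0.0 [0.2324886  0.49812153 0.23070158] [[-9.06129232e-01  4.23000046e-01 -8.81438063e-04]
 [ 4.23000863e-01  9.06128487e-01 -1.19764513e-03]
 [ 2.92092192e-04 -1.45807032e-03 -9.99998894e-01]] 0.08524189971435309 [ 0.08621437 -0.58389629 -0.12013744]
top {'fov_y': 56.01863298391024, 'cx': 321.9763126119347, 'cy': 240.1813647988526, 'D': array([-0.05150445,  0.        ,  0.        ,  0.        ,  0.        ]), 'T': array([[ 0.01263196, -0.99755601,  0.06872003,  0.47175166],
       [-0.99991703, -0.01277537, -0.00164782,  0.01478168],
       [ 0.00252172, -0.06869351, -0.99763462,  1.04725259],
       [ 0.        ,  0.        ,  0.        ,  1.        ]])}
scene {'fov_y': 43.02278545667698, 'cx': 315.84530367598916, 'cy': 230.21831708248382, 'D': array([-0.00767676,  0.        ,  0.        ,  0.        ,  0.        ]), 'T': array([[ 0.68675975, -0.5401493 ,  0.48641523,  0.03697596],
       [-0.72672863, -0.4963665 ,  0.47485345, -0.50366353],
       [-0.01505153, -0.67960211, -0.73342649,  0.89004783],
       [ 0.        ,  0.        ,  0.        ,  1.        ]])}
```

View pics/top0.png

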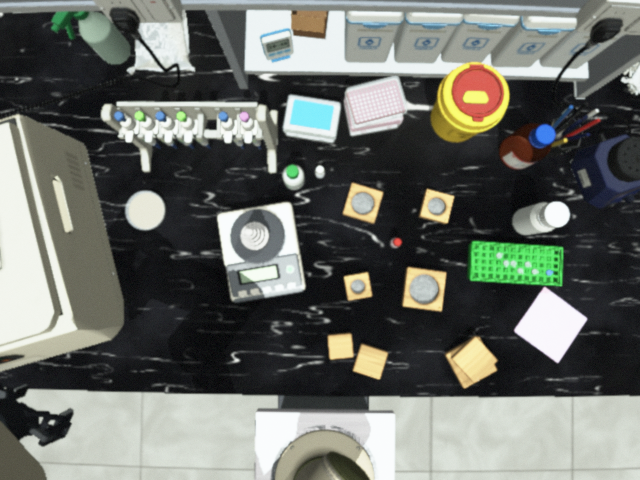

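View pics/scene0.png

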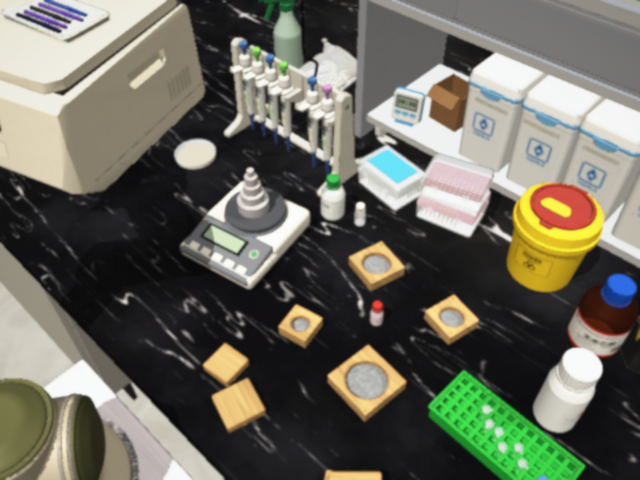

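The top view shows case_200 (362,202), case_100 (436,206), case_50 (358,286), case_500 (425,289), the vial (397,242) and the stack on the pan at about (257,234). The scene view agrees; its blocks without sockets are distractors.

```bash
cat > h.py <<'E'
import numpy as np,cv2
from rig import env,optics
def ray(cal,uv):
    f=240/np.tan(np.radians(cal['fov_y']/2)); K=np.array([[f,0,cal['cx']],[0,f,cal['cy']],[0,0,1]])
    p=cv2.undistortPoints(np.array(uv,float).reshape(-1,1,2),K,np.array(cal['D']))[:,0]
    T=cal['T']; d=np.c_[p,np.ones(len(p))]@T[:3,:3].T
    return T[:3,3],d
def cast(cal,uv,z):
    o,d=ray(cal,uv); return o+d*((z-o[2])/d[:,2])[:,None]
def project(cal,P):
    f=240/np.tan(np.radians(cal['fov_y']/2)); K=np.array([[f,0,cal['cx']],[0,f,cal['cy']],[0,0,1]])
    Ti=np.linalg.inv(cal['T']); return cv2.projectPoints(np.array(P,float).reshape(-1,1,3),cv2.Rodrigues(Ti[:3,:3])[0],Ti[:3,3],K,np.array(cal['D']))[0][:,0]
def delta(target):
    s=env.observe(); d=np.array(target)-s['position']; return np.round(s['tool_rot'].T@d/.04,3)
def felt(cal,img,seed,half=45):
    "socket floor: grey region inside tan block; returns centre cast using convex hull of tan (z=.022)"
    u,v=map(int,seed); x0,y0=u-half,v-half
    hsv=cv2.cvtColor(img[y0:v+half,x0:u+half],cv2.COLOR_RGB2HSV)
    tan=((hsv[...,1]>60)&(hsv[...,0]>8)&(hsv[...,0]<28)&(hsv[...,2]>90)).astype(np.uint8)
    cs,h=cv2.findContours(tan,cv2.RETR_CCOMP,cv2.CHAIN_APPROX_NONE)
    holes=[c for c,q in zip(cs,h[0]) if q[3]>=0 and cv2.contourArea(c)>30]
    return [c[:,0]+[x0,y0] for c in holes]
E
python3 - <<'E'
from h import *
seeds={'top':{'200':(362,202),'100':(436,206),'50':(358,286),'500':(425,289)},'scene':{'200':(377,265),'100':(452,318),'50':(301,325),'500':(367,381)}}
for n in seeds:
    img=optics.get_image(n);cal=optics.calibration(n)
    for k,s in seeds[n].items():
        for c in felt(cal,img,s):
            P=cast(cal,c,.019)[:,:2].astype(np.float32); (e,ax,_)=cv2.fitEllipse(P*1000); print(n,k,np.round(e,1),np.round(ax,1),c.mean(0).round(1))
cal=optics.calibration('top')
print('knob?',cast(cal,[(257,233)],.161),cast(cal,[(258,235)],.066),cast(cal,[(397,242)],.052))
a=optics.get_image('top')[190:310,205:315];b=optics.get_image('scene')[155:285,175:315]
cv2.imwrite('pics/st.png',cv2.resize(np.hstack([cv2.resize(a,(400,436),interpolation=2),cv2.resize(b,(400,436),interpolation=2)]),None,fx=1,fy=1)[:,:,::-1])
E
```

```text
top 200 [630.1 -78.4] [52.5 54.1] [362.1 202.9]
top 100 [ 625.  -248.9] [41.  43.1] [436. 206.]
top 50 [439.5 -68.5] [32.3 33.8] [357.2 286. ]
top 500 [ 435.1 -219.4] [67.4 69. ] [423.5 288.6]
scene 200 [627.4 -80.5] [45.6 51.1] [375.8 264.3]
scene 100 [ 622.6 -251. ] [35.2 40.6] [451. 318.]
scene 50 [436.9 -70.6] [26.6 29.9] [300.  324.6]
scene 500 [ 432.5 -221.7] [62.9 66.4] [366.2 380.8]
knob? [[0.54535552 0.14165039 0.161     ]] [[0.54889228 0.15296335 0.066     ]] [[ 0.53839854 -0.1530411   0.052     ]]
```

View pics/st.png

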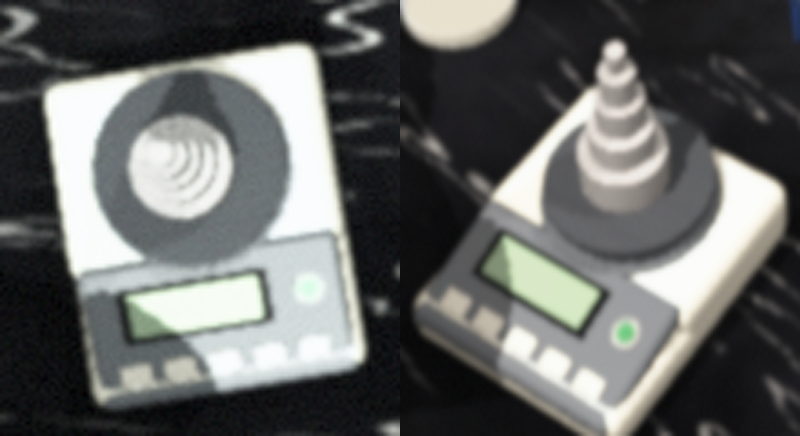

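The crop shows the stack leaning nowhere: the top knob is at about (249,231) in top and (250.6,169) in scene, and the 500 g disc's outline is centred at about (254.8,235.4) in top.

Run:
```python
from h import *
t,s=optics.calibration('top'),optics.calibration('scene')
print(cast(t,[(249,230.7)],.161),cast(s,[(250.6,169.3)],.159),cast(t,[(254.8,235.4)],.086))
R=env.observe()['tool_rot'];print(np.degrees(np.arctan2(R[1,0],R[0,0])))
w=optics.calibration('wrist');Rt=R.T;print(Rt@(w['T'][:3,3]-env.observe()['position']),Rt@w['T'][:3,:3],w['fov_y'])
```

```text
[[0.5497106  0.15757249 0.161     ]] [[0.55112745 0.15975234 0.159     ]] [[0.54637515 0.15698309 0.086     ]]
154.97324839768942
[ 0.06729356  0.0004706  -0.14185674] [[ 4.95393149e-04 -9.65179958e-01 -2.61586322e-01]
 [ 9.99999823e-01  5.63962454e-04 -1.87059456e-04]
 [ 3.28070902e-04 -2.61586184e-01  9.65180067e-01]] 65.8824232502235
```

```bash
python3 -m jog '[{"linear":[0,0,-0.2],"roll":-1},{"linear":[0,0,-0.2],"roll":-1},{"linear":[0,0,-0.2],"roll":-1},{"linear":[0,0,-0.2],"roll":-1},{"linear":[0,0,-0.2],"roll":-1},{"linear":[0,-0.9,0],"roll":0},{"linear":[0,-0.9,0],"roll":0},{"linear":[0,-0.9,0],"roll":0},{"linear":[0,-0.9,0],"roll":0},{"linear":[0,-0.9,0],"roll":0},{"linear":[0,-0.9,0],"roll":0},{"linear":[0,-0.9,0],"roll":0}]' 0
python3 -c "
from h import *
print(delta([.549,.158,.27]))"
```

```text
time_s: 1.3
position: [0.2319, 0.2449, 0.2713]
tool_rot: [[-1.0, -0.0, 0.0], [-0.0, 1.0, 0.0], [-0.0, 0.0, -1.0]]
ft_force: [1.2, -0.8, 0.1]
grip_width: 0.0427
gripper_force: 0.0
[-7.927 -2.175  0.035]
```

```bash
python3 -m jog '[{"linear":[-0.8,-0.22,0]},{"linear":[-0.8,-0.22,0]},{"linear":[-0.8,-0.22,0]},{"linear":[-0.8,-0.22,0]},{"linear":[-0.8,-0.22,0]},{"linear":[-0.8,-0.22,0]},{"linear":[-0.8,-0.22,0]},{"linear":[-0.8,-0.22,0]},{"linear":[-0.8,-0.21,0]},{"linear":[-0.73,-0.2,0]},{"linear":[0,0,0]},{"linear":[0,0,0]}]' -0.3
python3 - <<'E'
from h import *
print(env.observe()['position'])
im=optics.get_image('wrist');c=optics.calibration('wrist');cv2.imwrite('pics/w1.png',im[:,:,::-1])
print(project(c,[[.549,.158,.161],[.549,.158,.09]]))
E
```

```text
[0.23190737 0.24487791 0.27126748]
[[228.67823545 573.80204917]
 [244.34699354 499.80464074]]invalid input
```

View pics/w1.png

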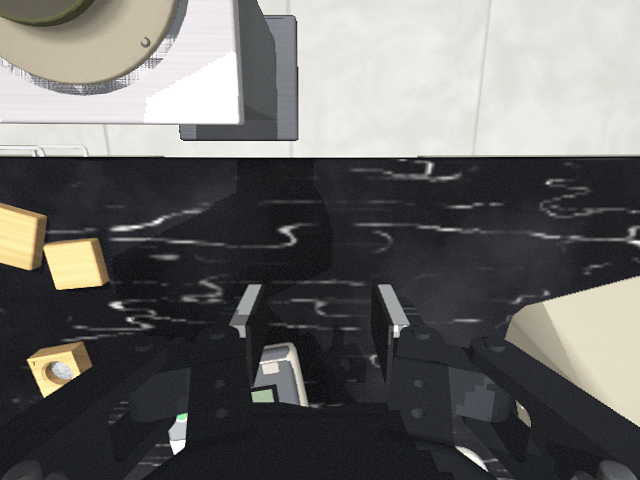

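The picture only shows the fingers over the bench edge (the move was refused, because rows need "roll"). I'll resend it.

```bash
python3 -m jog '[{"linear":[-0.8,-0.22,0],"roll":0},{"linear":[-0.8,-0.22,0],"roll":0},{"linear":[-0.8,-0.22,0],"roll":0},{"linear":[-0.8,-0.22,0],"roll":0},{"linear":[-0.8,-0.22,0],"roll":0},{"linear":[-0.8,-0.22,0],"roll":0},{"linear":[-0.8,-0.22,0],"roll":0},{"linear":[-0.8,-0.22,0],"roll":0},{"linear":[-0.8,-0.21,0],"roll":0},{"linear":[-0.73,-0.2,0],"roll":0},{"linear":[0,0,0],"roll":0},{"linear":[0,0,0],"roll":0}]' -0.3
python3 - <<'E'
from h import *
print(env.observe()['position'])
im=optics.get_image('wrist');c=optics.calibration('wrist');cv2.imwrite('pics/w2.png',im[:,:,::-1])
print(project(c,[[.549,.158,.161],[.549,.158,.09]]))
E
```

```text
time_s: 2.35
position: [0.5505, 0.1589, 0.2703]
tool_rot: [[-1.0, 0.002, -0.002], [0.002, 1.0, -0.0], [0.002, -0.0, -1.0]]
ft_force: [-0.8, 0.3, -0.1]
grip_width: 0.0299
gripper_force: 0.0
[0.55047856 0.15888275 0.27032615]
[[315.87596208 237.74886478]
 [316.57554411 217.39097689]]
```

View pics/w2.png

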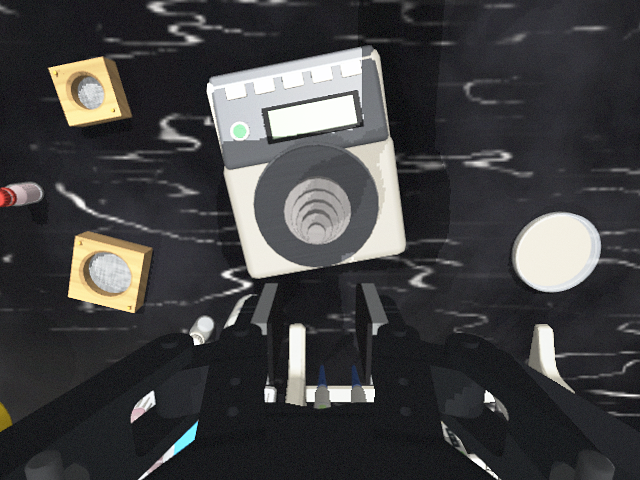

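The wrist view shows the stack with its top knob at about (316,232) between the pads, case_50 at (90,95) and case_200 at (110,272).

Run:
```python
from h import *
im=optics.get_image('wrist');c=optics.calibration('wrist')
cv2.imwrite('pics/w3.png',cv2.resize(im[165:265,265:365],(600,600),interpolation=2)[:,:,::-1])
print(cast(c,[(316,232)],.161),cast(c,[(317.5,211)],.09))
for k,s in {'200':(110,272),'50':(90,95)}.items():
    for h in felt(c,im,s,60):
        P=cast(c,h,.019)[:,:2].astype(np.float32); e=cv2.fitEllipse(P*1000); print(k,np.round(e[0],1),np.round(e[1],1))
```

```text
[[0.54453904 0.15838705 0.161     ]] [[0.54296051 0.15912232 0.09      ]]
200 [627.1 -74.9] [46.  51.2]
50 [438.3 -66.7] [28.5 31.8]
```

View pics/w3.png

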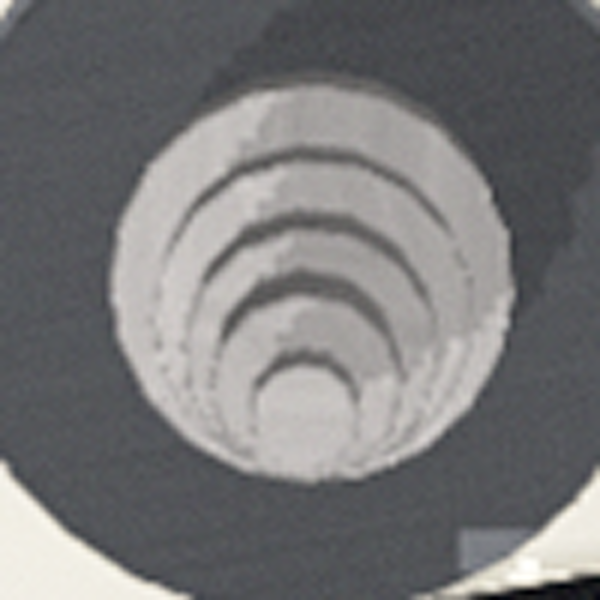

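The crop shows dark arcs at each step's front foot: rows 356, 283, 218, 153 and 84 on column about 306. From those I cast the axis.

Run:
```python
from h import *
c=optics.calibration('wrist')
for r,z,R in((356,.147,.0065),(283,.128,.012),(218,.109,.017),(153,.09,.0225),(84,.066,.03)):
    p=cast(c,[(265+305/6,165+r/6)],z)[0]; print(p[0]+R,p[1])
for l,r,row,z in((255,357,425,.161),(115,512,280,.09)):
    print(cast(c,[(265+(l+r)/12,165+row/6)],z))
print(delta([.5475,.158,.15]))
```

```text
0.548690979169615 0.15815148773233773
0.5487372257630823 0.15799508074142463
0.5482774134717813 0.15783878147992525
0.5473319598595623 0.15768459712716057
0.5473259605985924 0.15748863888476178
[[0.54731485 0.15838175 0.161     ]]
[[0.54355925 0.15890045 0.09      ]]
[ 0.037 -0.042  3.032]
```

```bash
python3 -m jog '[{"linear":[0.06,-0.02,0.4],"roll":0},{"linear":[0,0,0.5],"roll":0},{"linear":[0,0,0.5],"roll":0},{"linear":[0,0,0.5],"roll":0},{"linear":[0,0,0.4],"roll":0},{"linear":[0,0,0.3],"roll":0},{"linear":[0,0,0.2],"roll":0},{"linear":[0,0,0.1],"roll":0},{"linear":[0,0,0.1],"roll":0},{"linear":[0,0,0],"roll":0},{"linear":[0,0,0],"roll":0}]'
python3 - <<'E'
from h import *
print(env.observe()['position'],env.observe()['ft_force'])
im=optics.get_image('scene');c=optics.calibration('scene')
w=optics.get_image('wrist')
cv2.imwrite('pics/s1.png',np.hstack([cv2.resize(im[110:260,180:330],(400,400),interpolation=2),cv2.resize(w[180:340,240:400],(400,400),interpolation=2)])[:,:,::-1])
E
```

```text
time_s: 3.37
position: [0.5474, 0.1587, 0.1519]
tool_rot: [[-1.0, 0.0, 0.001], [0.0, 1.0, 0.0], [-0.001, 0.0, -1.0]]
ft_force: [1.6, -0.1, 0.3]
grip_width: 0.03
gripper_force: 0.0
[0.54741007 0.15872241 0.15191688] [ 1.57721588 -0.12248328  0.34881056]
```

View pics/s1.png

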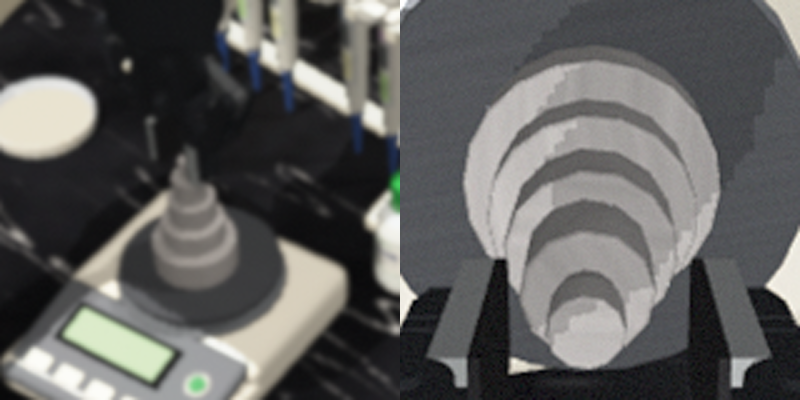

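The scene crop shows the fingers around the top knob. The wrist crop puts the knob about 2 mm to -y of the pads' middle, so I'll nudge it and close.

```bash
python3 -m jog '[{"linear":[0,-0.04,0.03],"roll":0},{"linear":[0,0,0],"roll":0}]'; python3 -m jog '[{"linear":[0,0,0],"roll":0},{"linear":[0,0,0],"roll":0},{"linear":[0,0,0],"roll":0},{"linear":[0,0,0],"roll":0},{"linear":[0,0,0],"roll":0}]' -1 30
```

```text
time_s: 3.63
position: [0.5474, 0.1568, 0.1503]
tool_rot: [[-1.0, 0.001, 0.0], [0.001, 1.0, -0.0], [-0.0, -0.0, -1.0]]
ft_force: [-0.4, 1.0, -0.0]
grip_width: 0.0298
gripper_force: 0.0
time_s: 4.05
position: [0.5474, 0.1569, 0.1503]
tool_rot: [[-1.0, 0.0, 0.0], [0.0, 1.0, -0.0], [-0.0, -0.0, -1.0]]
ft_force: [-0.3, -1.0, 3.0]
grip_width: 0.011
gripper_force: 29.2
```

```bash
python3 -m jog '[{"linear":[0,0,-0.1],"roll":0},{"linear":[0,0,-0.15],"roll":0},{"linear":[0,0,-0.25],"roll":0},{"linear":[0,0,-0.35],"roll":0},{"linear":[0,0,-0.4],"roll":0},{"linear":[0.39,-0.81,0],"roll":0},{"linear":[0.39,-0.81,0],"roll":0},{"linear":[0.39,-0.81,0],"roll":0},{"linear":[0.39,-0.81,0],"roll":0},{"linear":[0.39,-0.81,0],"roll":0},{"linear":[0.39,-0.8,0],"roll":0},{"linear":[0.4,-0.8,0],"roll":0}]'
python3 -m jog '[{"linear":[0,0,0.5],"roll":0},{"linear":[0,0,0.5],"roll":0},{"linear":[0,0,0.5],"roll":0},{"linear":[0,0,0.4],"roll":0},{"linear":[0,0,0.2],"roll":0},{"linear":[0,0,0],"roll":0},{"linear":[0,0,0],"roll":0}]'
python3 - <<'E'
from h import *
print(env.observe()['position'],env.observe()['grip_width'])
im=optics.get_image('scene');c=optics.calibration('scene')
w=optics.get_image('wrist')
cv2.imwrite('pics/s2.png',np.hstack([cv2.resize(im[240:370,240:370],(400,400),interpolation=2),cv2.resize(w[180:380,220:420],(400,400),interpolation=2)])[:,:,::-1])
E
```

```text
time_s: 5.05
position: [0.4368, -0.0702, 0.2011]
tool_rot: [[-1.0, 0.0, 0.001], [0.0, 1.0, -0.001], [-0.001, -0.001, -1.0]]
ft_force: [1.0, -0.9, 0.2]
grip_width: 0.0109
gripper_force: 29.3
time_s: 5.63
position: [0.438, -0.069, 0.1169]
tool_rot: [[-1.0, 0.0, 0.001], [0.0, 1.0, -0.0], [-0.001, -0.0, -1.0]]
ft_force: [0.1, 0.2, -0.8]
grip_width: 0.0109
gripper_force: 29.3
[ 0.4380206  -0.06904859  0.11685445] 0.01091849241311689
```

View pics/s2.png

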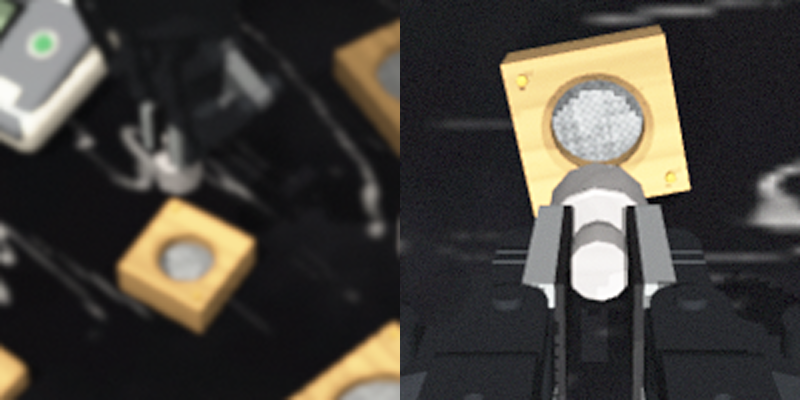

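The scene crop shows the 50 g weight hanging upright above case_50. In the wrist crop the socket (597,122) lines up with the weight laterally. Next I check x by casting the edges.

```bash
cat >> h.py <<'E'
def socket(seed,R,half=60,name='wrist'):
    "socket centre from felt edges: near (upper-image) edge is the rim at .019, far edge the floor at .008 (wrist camera looks towards +x)"
    im=optics.get_image(name);c=optics.calibration(name)
    for h in felt(c,im,seed,half):
        u0,v0=h.min(0);u1,v1=h.max(0); u=h[:,0];v=h[:,1]
        near=cast(c,[((u0+u1)/2,v0+.5)],.019)[0]; far=cast(c,[((u0+u1)/2,v1-.5)],.008)[0]
        l=cast(c,[(u0+.5,(v0+v1)/2)],.010)[0];r=cast(c,[(u1-.5,(v0+v1)/2)],.010)[0]
        print('near->x',near[0]+R,'far->x',far[0]-R,'y',(l[1]+r[1])/2,'width',r[1]-l[1])
E
python3 - <<'E'
from h import *
socket((318,241),.016,34)
s=env.observe();print(s['position'])
E
```

```text
[ 0.43817186 -0.06910618  0.11715482]
```

Run:
```python
from h import *
c=optics.calibration('wrist')
print(cast(c,[(318.7,219)],.019)[0][0]+.016, cast(c,[(318.7,217)],.022)[0][0]+.019,cast(c,[(296,241),(341.5,241)],.012)[:,1])
# weight disc: lateral centre, and front-bottom edge of disc
print(cast(c,[(319.2,262)],.0945)[0]+[.012,0,0])
```

```text
0.4380189968776348 0.4390491061441651 [-0.08428683 -0.05282812]
[ 0.43845764 -0.06816808  0.0945    ]
```

```bash
python3 -m jog '[{"linear":[0,0,0.4],"roll":0},{"linear":[0,0,0.4],"roll":0},{"linear":[0,0,0.4],"roll":0},{"linear":[0,0,0.3],"roll":0},{"linear":[0,0,0.25],"roll":0},{"linear":[0,0,0.15],"roll":0},{"linear":[0,0,0.1],"roll":0},{"linear":[0,0,0.08],"roll":0},{"linear":[0,0,0.02],"roll":0},{"linear":[0,0,0],"roll":0},{"linear":[0,0,0],"roll":0}]'
python3 -m jog '[{"linear":[0,0,0.02],"roll":0},{"linear":[0,0,0.01],"roll":0},{"linear":[0,0,0],"roll":0},{"linear":[0,0,0],"roll":0}]'
```

```text
time_s: 6.7
position: [0.4378, -0.069, 0.0325]
tool_rot: [[-1.0, 0.0, 0.001], [0.0, 1.0, -0.0], [-0.001, -0.0, -1.0]]
ft_force: [-0.8, 0.3, -0.7]
grip_width: 0.011
gripper_force: 29.3
time_s: 7.03
position: [0.4376, -0.069, 0.031]
tool_rot: [[-1.0, 0.0, 0.0], [0.0, 1.0, -0.0], [-0.0, -0.0, -1.0]]
ft_force: [-0.4, -0.2, -0.7]
grip_width: 0.011
gripper_force: 29.3
```

```bash
for i in 1 2; do python3 -m jog '[{"linear":[0,0,0.02],"roll":0},{"linear":[0,0,0],"roll":0},{"linear":[0,0,0],"roll":0}]' | egrep 'position|ft'; done
```

```text
position: [0.4377, -0.069, 0.0302]
ft_force: [0.0, -0.5, 1.9]
position: [0.4378, -0.0691, 0.0301]
ft_force: [-2.6, 0.1, 12.0]
```

```bash
python3 -m jog '[{"linear":[0,0,-0.015],"roll":0},{"linear":[0,0,0],"roll":0}]' | egrep 'pos|ft'; python3 -m jog '[{"linear":[0,0,0],"roll":0},{"linear":[0,0,0],"roll":0},{"linear":[0,0,0],"roll":0},{"linear":[0,0,-0.3],"roll":0},{"linear":[0,0,-0.5],"roll":0},{"linear":[0,0,-0.7],"roll":0},{"linear":[0,0,-0.7],"roll":0},{"linear":[0,0,-0.7],"roll":0},{"linear":[0,0,-0.7],"roll":0},{"linear":[0,0,-0.7],"roll":0},{"linear":[0,0,0],"roll":0}]' -0.3
python3 - <<'E'
from h import *
w=optics.get_image('wrist');print(env.observe()['position'],delta([.548,.157,.21]))
cv2.imwrite('pics/p50.png',w[120:420,120:520,::-1])
E
```

```text
position: [0.4377, -0.069, 0.0302]
ft_force: [-0.2, -0.4, 5.9]
time_s: 8.62
position: [0.4393, -0.0696, 0.2064]
tool_rot: [[-1.0, 0.0, 0.008], [0.0, 1.0, -0.004], [-0.008, -0.004, -1.0]]
ft_force: [0.9, 0.0, 0.1]
grip_width: 0.03
gripper_force: 0.0
[ 0.43844231 -0.06926751  0.20383735] [-2.737  5.657 -0.153]
```

View pics/p50.png

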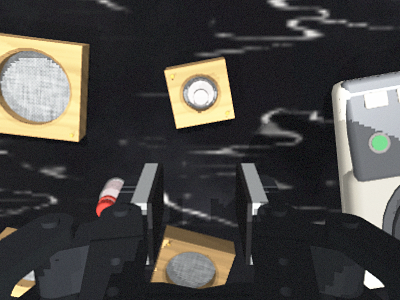

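The wrist picture shows the 50 g weight centred in case_50's socket, at about (201,95). Next is the 100 g weight.

```bash
python3 -m jog '[{"linear":[-0.39,0.81,0],"roll":0},{"linear":[-0.39,0.81,0],"roll":0},{"linear":[-0.39,0.81,0],"roll":0},{"linear":[-0.39,0.81,0],"roll":0},{"linear":[-0.39,0.81,0],"roll":0},{"linear":[-0.39,0.81,0],"roll":0},{"linear":[-0.39,0.795,0],"roll":0},{"linear":[0,0,0],"roll":0},{"linear":[0,0,0],"roll":0}]' -0.3
python3 - <<'E'
from h import *
im=optics.get_image('wrist');c=optics.calibration('wrist');print(env.observe()['position'])
print(project(c,[[.548,.158,.142],[.5415,.158,.128],[.531,.158,.109]]))
cv2.imwrite('pics/w4.png',cv2.resize(im[180:340,240:400],(600,600),interpolation=2)[:,:,::-1])
E
```

```text
time_s: 9.42
position: [0.5466, 0.1585, 0.1998]
tool_rot: [[-1.0, -0.002, -0.003], [-0.002, 1.0, -0.0], [0.003, -0.0, -1.0]]
ft_force: [-0.4, -0.2, 0.2]
grip_width: 0.0301
gripper_force: 0.0
[0.54634081 0.15739642 0.20025988]
[[318.61838211 264.703546  ]
 [318.67558591 246.94086707]
 [318.74628872 223.10835453]]
```

View pics/w4.png

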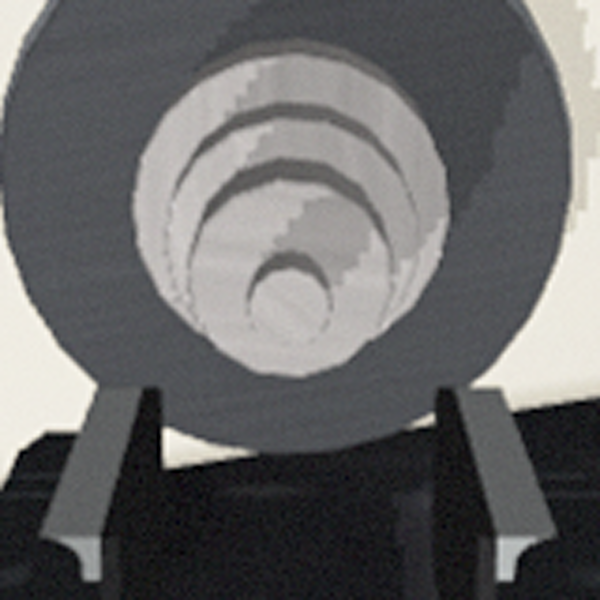

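The knob foot at crop (289,253) gives the axis at about (.548,.157), roughly 1.5 mm to -y of the finger middle.

```bash
python3 -m jog '[{"linear":[-0.03,-0.035,0.4],"roll":0},{"linear":[0,0,0.4],"roll":0},{"linear":[0,0,0.4],"roll":0},{"linear":[0,0,0.3],"roll":0},{"linear":[0,0,0.1],"roll":0},{"linear":[0,0,0.08],"roll":0},{"linear":[0,0,0.02],"roll":0},{"linear":[0,0,0],"roll":0},{"linear":[0,0,0],"roll":0}]'; python3 -m jog '[{"linear":[0,0,0],"roll":0},{"linear":[0,0,0],"roll":0},{"linear":[0,0,0],"roll":0},{"linear":[0,0,0],"roll":0},{"linear":[0,0,0],"roll":0}]' -1 30
python3 -c "
from h import *
print(delta([.6235,-.2495,.19]))"
```

```text
time_s: 10.22
position: [0.5484, 0.1556, 0.1346]
tool_rot: [[-1.0, 0.001, 0.001], [0.001, 1.0, 0.0], [-0.001, 0.0, -1.0]]
ft_force: [0.3, 0.4, -0.0]
grip_width: 0.0297
gripper_force: 0.0
time_s: 10.63
position: [0.5483, 0.1559, 0.1344]
tool_rot: [[-1.0, 0.0, 0.001], [0.0, 1.0, 0.0], [-0.001, 0.0, -1.0]]
ft_force: [-0.3, 1.0, 3.7]
grip_width: 0.0111
gripper_force: 29.4
[ -1.884 -10.134  -1.39 ]
```

```bash
python3 -m jog '[{"linear":[0,0,-0.1],"roll":0},{"linear":[0,0,-0.15],"roll":0},{"linear":[0,0,-0.25],"roll":0},{"linear":[0,0,-0.35],"roll":0},{"linear":[0,0,-0.4],"roll":0},{"linear":[0,-0.4,-0.15],"roll":0},{"linear":[-0.15,-0.8,0],"roll":0},{"linear":[-0.17,-0.85,0],"roll":0},{"linear":[-0.17,-0.85,0],"roll":0},{"linear":[-0.17,-0.85,0],"roll":0},{"linear":[-0.17,-0.85,0],"roll":0},{"linear":[-0.17,-0.85,0],"roll":0}]'
python3 -m jog '[{"linear":[-0.17,-0.85,0],"roll":0},{"linear":[-0.17,-0.85,0],"roll":0},{"linear":[-0.17,-0.85,0],"roll":0},{"linear":[-0.17,-0.85,0],"roll":0},{"linear":[-0.17,-0.85,0],"roll":0},{"linear":[-0.17,-0.8,0],"roll":0},{"linear":[0,-0.4,0],"roll":0},{"linear":[0,0,0.4],"roll":0},{"linear":[0,0,0.4],"roll":0},{"linear":[0,0,0.4],"roll":0},{"linear":[0,0,0.3],"roll":0},{"linear":[0,0,0],"roll":0}]'
python3 -m jog '[{"linear":[0,0,0],"roll":0},{"linear":[0,0,0],"roll":0}]' >/dev/null
python3 - <<'E'
from h import *
im=optics.get_image('wrist');c=optics.calibration('wrist');p=env.observe()['position'];print(p,env.observe()['grip_width'],delta([.6237,-.2494,p[2]]))
cv2.imwrite('pics/w5.png',cv2.resize(im[160:360,220:420],(600,600),interpolation=2)[:,:,::-1])
E
```

```text
time_s: 11.63
position: [0.5881, -0.0639, 0.1908]
tool_rot: [[-1.0, 0.0, 0.001], [0.0, 1.0, -0.0], [-0.001, -0.0, -1.0]]
ft_force: [0.6, 0.8, -1.1]
grip_width: 0.0105
gripper_force: 29.2
time_s: 12.63
position: [0.6277, -0.2793, 0.1276]
tool_rot: [[-1.0, 0.0, -0.004], [0.0, 1.0, 0.003], [0.004, 0.003, -1.0]]
ft_force: [0.0, -0.4, -1.5]
grip_width: 0.0105
gripper_force: 29.3
[ 0.62914752 -0.28032035  0.13148793] 0.010972901162615787 [ 0.136  0.773 -0.001]
```

View pics/w5.png

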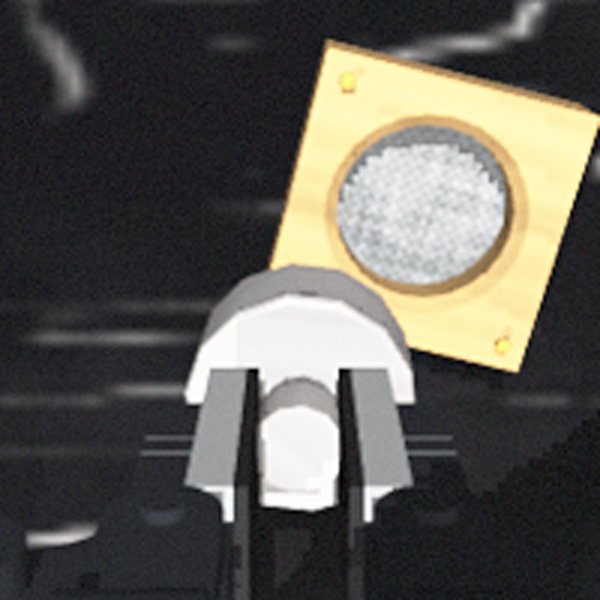

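The weight hangs upright but I overshot y by 30 mm; case_100's socket is at crop (422,208). Measuring it from this view:

Run:
```python
from h import *
c=optics.calibration('wrist');p=env.observe()['position'];print(p)
f=lambda u,v,z:cast(c,[(220+u/3,160+v/3)],z)[0]
print(f(422,124,.019)[0]+.021,f(422,284,.008)[0]-.021,(f(337,215,.008)[1]+f(507,215,.008)[1])/2)
print('w',f(300,265,.106)+[.017,0,0],(f(187,400,.125)+f(414,400,.125))/2)
print(delta([.6237,-.2494,p[2]]))
```

```text
[ 0.62914752 -0.28032035  0.13148793]
0.6245534735931016 0.6246634046819514 -0.24897028116170472
w [ 0.62859832 -0.27903021  0.106     ] [ 0.62619676 -0.27896314  0.125     ]
[ 0.136  0.773 -0.001]
```

```bash
python3 -m jog '[{"linear":[0.06,0.38,0],"roll":0},{"linear":[0.055,0.38,0.1],"roll":0},{"linear":[0,0,0.4],"roll":0},{"linear":[0,0,0.4],"roll":0},{"linear":[0,0,0.4],"roll":0},{"linear":[0,0,0.4],"roll":0},{"linear":[0,0,0.3],"roll":0},{"linear":[0,0,0.2],"roll":0},{"linear":[0,0,0.1],"roll":0},{"linear":[0,0,0],"roll":0},{"linear":[0,0,0],"roll":0},{"linear":[0,0,0],"roll":0}]'|egrep 'pos|ft'; python3 -m jog '[{"linear":[0,0,0],"roll":0},{"linear":[0,0,0],"roll":0},{"linear":[0,0,0],"roll":0}]' |egrep 'pos|ft'
```

```text
position: [0.6246, -0.2501, 0.0389]
ft_force: [0.2, -0.5, -0.9]
position: [0.6242, -0.2499, 0.0383]
ft_force: [0.0, 0.4, -1.5]
```

```bash
python3 -m jog '[{"linear":[0,0,0.04],"roll":0},{"linear":[0,0,0.04],"roll":0},{"linear":[0,0,0],"roll":0},{"linear":[0,0,0],"roll":0}]'|egrep 'pos|ft';  for i in 1 2 3; do python3 -m jog '[{"linear":[0,0,0.015],"roll":0},{"linear":[0,0,0],"roll":0},{"linear":[0,0,0],"roll":0}]' | egrep 'position|ft'; done
```

```text
position: [0.624, -0.2498, 0.0345]
ft_force: [-1.0, 0.5, -0.6]
position: [0.6241, -0.2498, 0.0341]
ft_force: [0.7, -0.1, -1.6]
position: [0.6242, -0.2499, 0.0336]
ft_force: [-0.6, -0.4, -0.4]
position: [0.6243, -0.2498, 0.0334]
ft_force: [-0.1, 1.7, 4.6]
```

```bash
python3 -m jog '[{"linear":[0,0,0],"roll":0},{"linear":[0,0,0],"roll":0},{"linear":[0,0,0],"roll":0},{"linear":[0,0,-0.2],"roll":0},{"linear":[0,0,-0.4],"roll":0},{"linear":[0,0,-0.6],"roll":0},{"linear":[0,0,-0.6],"roll":0},{"linear":[0,0,-0.6],"roll":0},{"linear":[0,0,-0.6],"roll":0},{"linear":[0,0,-0.6],"roll":0},{"linear":[0,0,0],"roll":0}]' -0.3|egrep 'pos|ft|wid'
python3 - <<'E'
from h import *
im=optics.get_image('wrist');c=optics.calibration('wrist');p=env.observe()['position'];print(p,delta([.548,.156,.18]))
cv2.imwrite('pics/w6.png',im[100:400,120:520,::-1])
E
```

```text
position: [0.6255, -0.2507, 0.183]
ft_force: [-0.2, 0.4, 0.2]
grip_width: 0.0298
[ 0.62490013 -0.25030941  0.18023752] [ 1.926 10.157 -0.035]
```

View pics/w6.png

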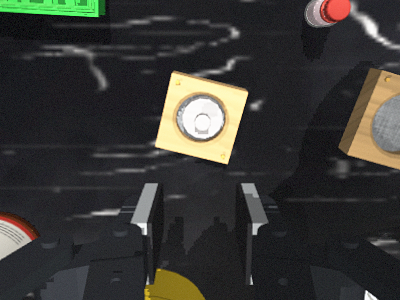

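The 100 g weight is seated, at (202,118) in its case, and the vial is standing at (330,12). Back for the 200 g weight.

```bash
python3 -m jog '[{"linear":[0.16,0.845,0],"roll":0},{"linear":[0.16,0.845,0],"roll":0},{"linear":[0.16,0.845,0],"roll":0},{"linear":[0.16,0.845,0],"roll":0},{"linear":[0.16,0.845,0],"roll":0},{"linear":[0.16,0.845,0],"roll":0},{"linear":[0.16,0.845,0],"roll":0},{"linear":[0.16,0.845,0],"roll":0},{"linear":[0.16,0.845,0],"roll":0},{"linear":[0.16,0.845,0],"roll":0},{"linear":[0.16,0.845,0],"roll":0},{"linear":[0.16,0.845,0],"roll":0}]'|grep pos
python3 -m jog '[{"linear":[0,0,0],"roll":0},{"linear":[0,0,0],"roll":0},{"linear":[0,0,0],"roll":0}]'|egrep 'pos|ft'
python3 - <<'E'
from h import *
im=optics.get_image('wrist');c=optics.calibration('wrist');p=env.observe()['position'];print(p,delta([.548,.156,.1115]))
q=project(c,[[.548,.156,.1],[.548-.0065,.156,.109],[.548,.156,.123]]);print(q)
# disc of 500/200: light steel blob vs dark pan, lateral extents by row
g=cv2.cvtColor(im,cv2.COLOR_RGB2GRAY)
m=(g>125).astype(np.uint8)
for v in range(200,272,6):
    r=np.where(np.diff(m[v,230:410].astype(int)))[0]+230; print(v,r)
print(np.c_[np.arange(215,280),g[215:280,317]].reshape(-1,10).tolist())
E
```

```text
position: [0.5465, 0.1573, 0.1762]
position: [0.5473, 0.1555, 0.1763]
ft_force: [0.1, -0.1, 0.1]
[0.5475396  0.15498852 0.17645902] [-0.013  0.026  1.624]
[[319.32494919 253.07183618]
 [319.31614749 247.01929944]
 [319.31971477 265.25631889]]
200 [241 307 335 397]
206 [239 294 348 398]
212 [237 288 317 320 355 400]
218 [237 283 302 314 329 341 360 401]
224 [236 279 294 300 344 348 363 401]
230 [236 277 291 293 350 352 365 401]
236 [237 276 288 289 367 401]
242 [237 274 367 401]
248 [238 276 316 327 367 399]
254 [240 276 311 313 330 332 365 398]
260 [242 279 363 396]
266 [244 282 360 393]
[[215, 97, 216, 95, 217, 115, 218, 166, 219, 189], [220, 193, 221, 195, 222, 193, 223, 193, 224, 195], [225, 196, 226, 196, 227, 192, 228, 192, 229, 192], [230, 194, 231, 194, 232, 191, 233, 190, 234, 187], [235, 187, 236, 190, 237, 191, 238, 188, 239, 189], [240, 190, 241, 190, 242, 189, 243, 175, 244, 156], [245, 158, 246, 159, 247, 132, 248, 99, 249, 92], [250, 94, 251, 93, 252, 140, 253, 183, 254, 191], [255, 187, 256, 188, 257, 187, 258, 184, 259, 185], [260, 188, 261, 188, 262, 192, 263, 194, 264, 194], [265, 193, 266, 188, 267, 187, 268, 186, 269, 184], [270, 190, 271, 197, 272, 195, 273, 195, 274, 197], [275, 193, 276, 198, 277, 193, 278, 194, 279, 191]]
```

```bash
python3 -m jog '[{"linear":[-0.01,0.03,0.4],"roll":0},{"linear":[0,0,0.4],"roll":0},{"linear":[0,0,0.3],"roll":0},{"linear":[0,0,0.2],"roll":0},{"linear":[0,0,0.2],"roll":0},{"linear":[0,0,0.1],"roll":0},{"linear":[0,0,0],"roll":0},{"linear":[0,0,0],"roll":0},{"linear":[0,0,0],"roll":0}]'|egrep 'pos|ft'
```

```text
position: [0.5482, 0.157, 0.1135]
ft_force: [0.5, -0.5, -0.2]
```

```bash
python3 -m jog '[{"linear":[0,0,0.03],"roll":0},{"linear":[0,0,0],"roll":0},{"linear":[0,0,0],"roll":0}]'|egrep 'pos|ft'; python3 -m jog '[{"linear":[0,0,0],"roll":0},{"linear":[0,0,0],"roll":0},{"linear":[0,0,0],"roll":0},{"linear":[0,0,0],"roll":0},{"linear":[0,0,0],"roll":0}]' -1 45
python3 -c "
from h import *
print(delta([.6285,-.0790,.18]))"
```

```text
position: [0.5479, 0.157, 0.1119]
ft_force: [0.5, -0.8, -0.1]
time_s: 18.87
position: [0.548, 0.1571, 0.112]
tool_rot: [[-1.0, 0.0, 0.0], [0.0, 1.0, 0.0], [-0.0, 0.0, -1.0]]
ft_force: [-1.5, 1.4, 3.7]
grip_width: 0.0102
gripper_force: 43.9
[-2.017 -5.901 -1.7  ]
```

```bash
python3 -m jog '[{"linear":[0,0,-0.1],"roll":0},{"linear":[0,0,-0.15],"roll":0},{"linear":[0,0,-0.25],"roll":0},{"linear":[0,0,-0.35],"roll":0},{"linear":[0,0,-0.4],"roll":0},{"linear":[-0.29,-0.84,0],"roll":0},{"linear":[-0.29,-0.84,0],"roll":0},{"linear":[-0.29,-0.84,0],"roll":0},{"linear":[-0.29,-0.84,0],"roll":0},{"linear":[-0.29,-0.84,0],"roll":0},{"linear":[-0.29,-0.84,0],"roll":0},{"linear":[-0.29,-0.84,0],"roll":0}]' | egrep 'pos|wid|ft'
python3 -m jog '[{"linear":[0,0,0.3],"roll":0},{"linear":[0,0,0.3],"roll":0},{"linear":[0,0,0.1],"roll":0},{"linear":[0,0,0],"roll":0},{"linear":[0,0,0],"roll":0},{"linear":[0,0,0],"roll":0}]'|egrep 'pos|wid|ft'
python3 - <<'E'
from h import *
im=optics.get_image('wrist');c=optics.calibration('wrist');p=env.observe()['position'];print(p,env.observe()['grip_width'],delta([.6291,-.0788,p[2]]))
cv2.imwrite('pics/w7.png',cv2.resize(im[140:380,200:440],(600,600),interpolation=2)[:,:,::-1])
E
```

```text
position: [0.6293, -0.0801, 0.1626]
ft_force: [0.3, 0.9, -1.7]
grip_width: 0.0101
position: [0.6294, -0.0779, 0.1348]
ft_force: [-0.0, 0.0, -1.8]
grip_width: 0.0098
[ 0.62932991 -0.07794087  0.13476934] 0.010362119336011178 [ 0.006 -0.021  0.   ]
```

View pics/w7.png

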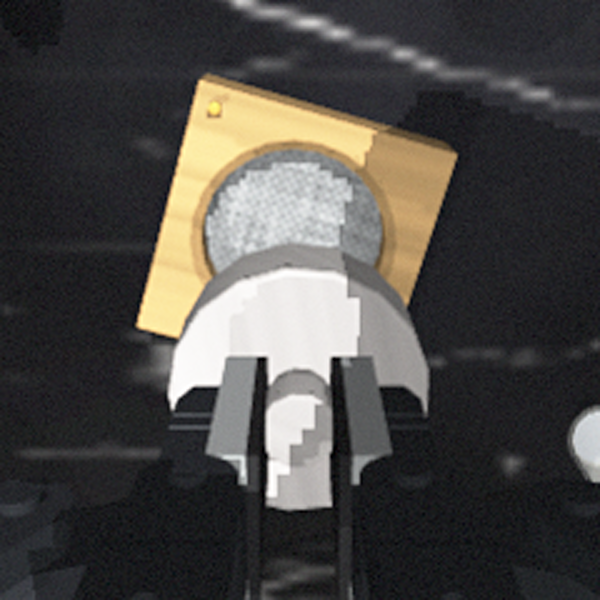

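The wrist crop shows the 200 g weight upright. The felt spans cols 204–384 with its near edge at row about 150; the disc spans cols 170–430 with its lower front edge at row about 244.

Run:
```python
from h import *
c=optics.calibration('wrist')
f=lambda u,v,z:cast(c,[(200+u/2.5,140+v/2.5)],z)[0]
print('socket',f(294,149,.019)[0]+.0265,[(f(204,228,z)[1]+f(384,228,z)[1])/2 for z in(.008,.019)])
print('w',f(300,244,.113)+[.0225,0,0],(f(170,390,.132)+f(430,390,.132))/2)
```

```text
socket 0.6295334800403003 [np.float64(-0.07825995780705405), np.float64(-0.07820578964256508)]
w [ 0.62807015 -0.07664673  0.113     ] [ 0.6259916  -0.07665137  0.132     ]
```

```bash
python3 -m jog '[{"linear":[-0.02,-0.03,0.4],"roll":0},{"linear":[0,0,0.4],"roll":0},{"linear":[0,0,0.4],"roll":0},{"linear":[0,0,0.4],"roll":0},{"linear":[0,0,0.3],"roll":0},{"linear":[0,0,0.3],"roll":0},{"linear":[0,0,0.2],"roll":0},{"linear":[0,0,0.1],"roll":0},{"linear":[0,0,0],"roll":0},{"linear":[0,0,0],"roll":0},{"linear":[0,0,0],"roll":0}]'|egrep 'pos|ft';  for i in 1 2; do python3 -m jog '[{"linear":[0,0,0.025],"roll":0},{"linear":[0,0,0],"roll":0},{"linear":[0,0,0],"roll":0}]' | egrep 'position|ft'; done
```

```text
position: [0.6302, -0.0795, 0.0346]
ft_force: [1.0, -0.2, -3.4]
position: [0.6299, -0.0795, 0.033]
ft_force: [-0.6, 0.1, -1.6]
position: [0.6297, -0.0794, 0.0317]
ft_force: [-0.3, 1.0, -0.9]
```

```bash
for i in 1 2 3; do python3 -m jog '[{"linear":[0,0,0.015],"roll":0},{"linear":[0,0,0],"roll":0},{"linear":[0,0,0],"roll":0}]' | egrep 'position|ft'; done
```

```text
position: [0.6298, -0.0795, 0.0311]
ft_force: [0.5, 0.2, -1.5]
position: [0.6298, -0.0794, 0.0305]
ft_force: [-0.2, 0.4, -1.7]
position: [0.6299, -0.0795, 0.0301]
ft_force: [-0.3, -0.5, -0.9]
```

```bash
for i in 1 2; do python3 -m jog '[{"linear":[0,0,0.012],"roll":0},{"linear":[0,0,0],"roll":0},{"linear":[0,0,0],"roll":0}]' | egrep 'position|ft'; done
```

```text
position: [0.6299, -0.0795, 0.03]
ft_force: [-1.9, -0.9, 5.4]
position: [0.6299, -0.0795, 0.0299]
ft_force: [-4.5, 1.3, 9.0]
```

```bash
python3 -m jog '[{"linear":[0,0,-0.01],"roll":0},{"linear":[0,0,0],"roll":0},{"linear":[0,0,0],"roll":0},{"linear":[0,0,0],"roll":0},{"linear":[0,0,-0.2],"roll":0},{"linear":[0,0,-0.4],"roll":0},{"linear":[0,0,-0.6],"roll":0},{"linear":[0,0,-0.6],"roll":0},{"linear":[0,0,-0.6],"roll":0},{"linear":[0,0,-0.6],"roll":0},{"linear":[0,0,0],"roll":0}]' -0.3|egrep 'pos|ft|wid'
python3 -m jog '[{"linear":[0.29,0.84,0],"roll":0},{"linear":[0.29,0.84,0],"roll":0},{"linear":[0.29,0.84,0],"roll":0},{"linear":[0.29,0.85,0],"roll":0},{"linear":[0.29,0.85,0],"roll":0},{"linear":[0.3,0.85,0],"roll":0},{"linear":[0.3,0.84,0],"roll":0},{"linear":[0,0,0],"roll":0},{"linear":[0,0,0],"roll":0},{"linear":[0,0,0],"roll":0}]'|egrep 'pos'
python3 - <<'E'
from h import *
im=optics.get_image('wrist');c=optics.calibration('wrist');p=env.observe()['position'];print(p,delta([.548,.157,.0925]))
print(project(c,[[.548-.0065,.157,.09],[.548-.03,.157,.066]]))
g=cv2.cvtColor(im,cv2.COLOR_RGB2GRAY)
m=(g>125).astype(np.uint8)
for v in range(206,290,6):
    r=np.where(np.diff(m[v,250:390].astype(int)))[0]+250; print(v,r)
print(g[215:275,320].tolist())
sc=optics.get_image('scene');cv2.imwrite('pics/sc2.png',sc[:,:,::-1])
E
```

```text
position: [0.6316, -0.0799, 0.1551]
ft_force: [0.6, -0.6, 0.5]
grip_width: 0.0302
position: [0.5481, 0.1567, 0.1494]
[0.54828601 0.15622871 0.1493569 ] [0.007 0.02  1.421]
[[318.89134965 249.67224516]
 [318.90184602 201.67373183]]
206 [304 333]
212 [291 347]
218 [283 355]
224 [277 361]
230 [274 365]
236 [271 367]
242 [269 370]
248 [268 315 324 370]
254 [267 309 313 326 329 371]
260 [268 370]
266 [269 369]
272 [271 367]
278 [275 364]
284 [282 355]
[170, 177, 175, 176, 176, 177, 173, 176, 176, 177, 176, 177, 176, 174, 174, 174, 174, 173, 175, 176, 177, 174, 176, 174, 175, 161, 147, 147, 147, 150, 149, 152, 120, 89, 96, 95, 94, 141, 176, 177, 179, 178, 175, 175, 174, 177, 176, 174, 174, 177, 180, 181, 180, 179, 184, 181, 175, 180, 174, 174]
```

```bash
python3 -m jog '[{"linear":[0,0.01,0.4],"roll":0},{"linear":[0,0,0.4],"roll":0},{"linear":[0,0,0.3],"roll":0},{"linear":[0,0,0.2],"roll":0},{"linear":[0,0,0.12],"roll":0},{"linear":[0,0,0],"roll":0},{"linear":[0,0,0],"roll":0},{"linear":[0,0,0],"roll":0}]'|egrep 'pos|ft'; python3 -m jog '[{"linear":[0,0,0],"roll":0},{"linear":[0,0,0],"roll":0},{"linear":[0,0,0],"roll":0},{"linear":[0,0,0],"roll":0},{"linear":[0,0,0],"roll":0},{"linear":[0,0,0],"roll":0}]' -1 70
python3 -c "
from h import *
print(delta([.434,-.2199,.16]))"
```

```text
position: [0.5484, 0.1573, 0.0933]
ft_force: [-0.1, -0.6, 0.5]
time_s: 26.1
position: [0.5482, 0.1573, 0.0934]
tool_rot: [[-1.0, 0.0, 0.001], [0.0, 1.0, -0.0], [-0.001, -0.0, -1.0]]
ft_force: [-1.3, -1.0, 6.6]
grip_width: 0.0088
gripper_force: 68.5
[ 2.85  -9.432 -1.667]
```

```bash
python3 -m jog '[{"linear":[0,0,-0.1],"roll":0},{"linear":[0,0,-0.15],"roll":0},{"linear":[0,0,-0.25],"roll":0},{"linear":[0,0,-0.35],"roll":0},{"linear":[0,0,-0.4],"roll":0},{"linear":[0,0,-0.25],"roll":0},{"linear":[0,-0.2,0],"roll":0},{"linear":[0.2,-0.6,0],"roll":0},{"linear":[0.25,-0.78,0],"roll":0},{"linear":[0.25,-0.78,0],"roll":0},{"linear":[0.25,-0.78,0],"roll":0},{"linear":[0.25,-0.78,0],"roll":0}]' | egrep 'pos|wid|ft'
python3 -m jog '[{"linear":[0.25,-0.78,0],"roll":0},{"linear":[0.25,-0.78,0],"roll":0},{"linear":[0.25,-0.78,0],"roll":0},{"linear":[0.25,-0.78,0],"roll":0},{"linear":[0.25,-0.78,0],"roll":0},{"linear":[0.25,-0.78,0],"roll":0},{"linear":[0.15,-0.6,0],"roll":0},{"linear":[0,-0.2,0],"roll":0},{"linear":[0,0,0],"roll":0},{"linear":[0,0,0],"roll":0},{"linear":[0,0,0],"roll":0}]'| egrep 'pos|wid|ft'
python3 - <<'E'
from h import *
im=optics.get_image('wrist');c=optics.calibration('wrist');p=env.observe()['position'];print(p,env.observe()['grip_width'],delta([.434,-.2199,p[2]]))
cv2.imwrite('pics/w8.png',cv2.resize(im[130:380,195:445],(600,600),interpolation=2)[:,:,::-1])
E
```

```text
position: [0.4986, -0.001, 0.152]
ft_force: [0.2, -0.4, -4.7]
grip_width: 0.009
position: [0.4337, -0.2174, 0.1523]
ft_force: [0.8, -0.0, -4.3]
grip_width: 0.0088
[ 0.43377367 -0.21734812  0.15239359] 0.008984563567075407 [-0.006 -0.064 -0.   ]
```

View pics/w8.png

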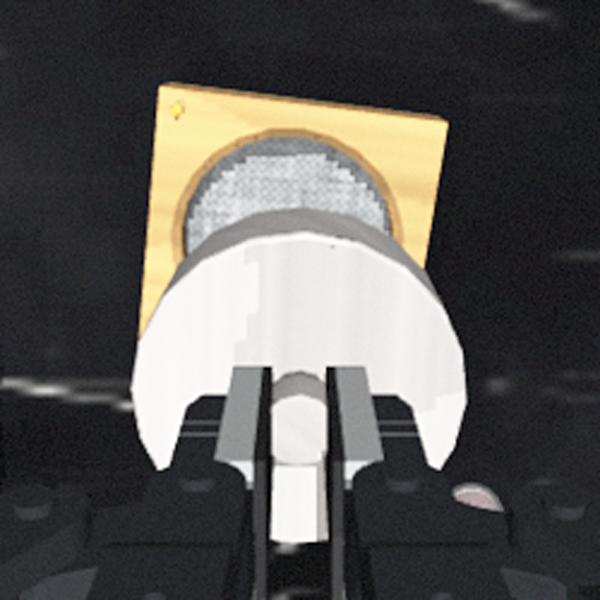

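The 500 g weight hangs upright. The felt spans cols 186–392 with its near edge at row 138; the disc spans cols 132–466 with its lower front edge at row 208.

Run:
```python
from h import *
c=optics.calibration('wrist')
f=lambda u,v,z:cast(c,[(195+u/2.4,130+v/2.4)],z)[0]
print('socket',f(290,138,.019)[0]+.034,[(f(186,235,z)[1]+f(392,235,z)[1])/2 for z in(.008,.019)])
print('w',f(299,208,.125)+[.03,0,0],(f(132,390,.149)+f(466,390,.149))/2)
```

```text
socket 0.4350226166326816 [np.float64(-0.21930508467119608), np.float64(-0.21919942222825245)]
w [ 0.43140181 -0.21623726  0.125     ] [ 0.42911463 -0.21622419  0.149     ]
```

```bash
python3 -m jog '[{"linear":[-0.045,-0.07,0.4],"roll":0},{"linear":[0,0,0.4],"roll":0},{"linear":[0,0,0.4],"roll":0},{"linear":[0,0,0.4],"roll":0},{"linear":[0,0,0.4],"roll":0},{"linear":[0,0,0.3],"roll":0},{"linear":[0,0,0.2],"roll":0},{"linear":[0,0,0.1],"roll":0},{"linear":[0,0,0.1],"roll":0},{"linear":[0,0,0],"roll":0},{"linear":[0,0,0],"roll":0},{"linear":[0,0,0],"roll":0}]'|egrep 'pos|ft';  for i in 1 2; do python3 -m jog '[{"linear":[0,0,0.025],"roll":0},{"linear":[0,0,0],"roll":0},{"linear":[0,0,0],"roll":0}]' | egrep 'position|ft'; done
```

```text
position: [0.4358, -0.2215, 0.0451]
ft_force: [-0.0, 0.5, -3.5]
position: [0.4356, -0.2214, 0.0438]
ft_force: [0.6, -0.2, -4.5]
position: [0.4355, -0.2214, 0.0425]
ft_force: [-0.2, -0.1, -5.1]
```

```bash
python3 -m jog '[{"linear":[0,0.02,0.06],"roll":0},{"linear":[0,0,0.05],"roll":0},{"linear":[0,0,0],"roll":0},{"linear":[0,0,0],"roll":0}]' | egrep 'position|ft'; for i in 1 2 3; do python3 -m jog '[{"linear":[0,0,0.02],"roll":0},{"linear":[0,0,0],"roll":0},{"linear":[0,0,0],"roll":0}]' | egrep 'position|ft'; done
```

```text
position: [0.4355, -0.2205, 0.038]
ft_force: [0.4, -0.7, -5.0]
position: [0.4355, -0.2206, 0.0374]
ft_force: [0.0, 0.2, -5.6]
position: [0.4355, -0.2206, 0.0365]
ft_force: [0.1, 0.6, -4.4]
position: [0.4355, -0.2205, 0.0357]
ft_force: [-0.7, 0.4, -5.0]
```

```bash
for i in 1 2 3; do python3 -m jog '[{"linear":[0,0,0.015],"roll":0},{"linear":[0,0,0],"roll":0},{"linear":[0,0,0],"roll":0}]' | egrep 'position|ft'; done
```

```text
position: [0.4355, -0.2206, 0.0354]
ft_force: [-0.9, 1.8, 1.6]
position: [0.4356, -0.2206, 0.0354]
ft_force: [-3.8, 1.5, 8.9]
position: [0.4356, -0.2206, 0.0353]
ft_force: [-5.6, 3.5, 16.7]
```

Floor contact is firm. I'll back off slightly, release, rise and check all the weights.

```bash
python3 -m jog '[{"linear":[0,0,-0.02],"roll":0},{"linear":[0,0,0],"roll":0}]' | egrep 'ft'; python3 -m jog '[{"linear":[0,0,0],"roll":0},{"linear":[0,0,0],"roll":0},{"linear":[0,0,0],"roll":0},{"linear":[0,0,0],"roll":0},{"linear":[0,0,-0.2],"roll":0},{"linear":[0,0,-0.4],"roll":0},{"linear":[0,0,-0.6],"roll":0},{"linear":[0,0,-0.8],"roll":0},{"linear":[0,0,-0.8],"roll":0},{"linear":[0,0,-0.8],"roll":0},{"linear":[0,0,-0.8],"roll":0},{"linear":[0,0,-0.6],"roll":0}]' -0.3
python3 -m jog '[{"linear":[0.5,0,0],"roll":0},{"linear":[0.7,0,0],"roll":0},{"linear":[0.5,0,0],"roll":0},{"linear":[0,0,0],"roll":0},{"linear":[0,0,0],"roll":0}]'|grep pos
python3 - <<'E'
from h import *
c=optics.calibration('top');im=optics.get_image('top');s=optics.get_image('scene');w=optics.get_image('wrist')
q=lambda a:cv2.resize(a,(400,300),interpolation=2)
cv2.imwrite('pics/fin.png',np.vstack([np.hstack([q(im[180:330,330:530]),q(s[220:430,260:540])]),np.hstack([q(w),q(im)])])[:,:,::-1])
E
```

```text
ft_force: [-3.9, 3.0, 9.0]
time_s: 32.57
position: [0.4356, -0.2205, 0.2381]
tool_rot: [[-1.0, 0.0, 0.002], [0.0, 1.0, -0.002], [-0.002, -0.002, -1.0]]
ft_force: [0.6, 0.5, 0.0]
grip_width: 0.0299
gripper_force: 0.0
position: [0.3671, -0.2205, 0.2355]
```

Run:
```python
from h import *
# numeric: vial red cap, and weights' disc centres in top view
im=optics.get_image('top');c=optics.calibration('top')
hsv=cv2.cvtColor(im,cv2.COLOR_RGB2HSV);m=((hsv[...,1]>130)&((hsv[...,0]<8)|(hsv[...,0]>172))&(hsv[...,2]>80))[215:270,370:430]
v,u=np.where(m);print('cap',u.mean()+370,v.mean()+215,len(u),cast(c,[(u.mean()+370,v.mean()+215)],.052))
```

```text
cap 397.3541666666667 241.35416666666666 48 [[ 0.53984201 -0.15382623  0.052     ]]
```

I've used all 14 views, so the last checks are numeric: the vial is unmoved, and next I compare each disc's centre with its case centre in the top view.

Run:
```python
from h import *
im=optics.get_image('top');c=optics.calibration('top')
hsv=cv2.cvtColor(im,cv2.COLOR_RGB2HSV)
for k,(x,y),H,R in(('50',(.4395,-.0685),.027,.012),('100',(.625,-.2489),.027,.017),('200',(.6301,-.0784),.027,.0225),('500',(.4351,-.2194),.032,.03)):
    p=project(c,[[x,y,H]])[0];r=int(R/(.001*2.2))+6
    u0,v0=(p-r).astype(int);s=im[v0:v0+2*r+1,u0:u0+2*r+1].mean(2);sat=hsv[v0:v0+2*r+1,u0:u0+2*r+1,1]
    v,u=np.where((sat<45)&(s>165)&(np.hypot(*np.mgrid[-r:r+1,-r:r+1])<R/.0022+4))
    print(k,'disc area mm2',round(len(u)*2.25**2),'expected',round(np.pi*R*R*1e6),'centre',cast(c,[(u.mean()+u0,v.mean()+v0)],H).round(4),'case',(x,y))
```

```text
50 disc area mm2 476 expected 452 centre [[ 0.4369 -0.0685  0.027 ]] case (0.4395, -0.0685)
100 disc area mm2 400 expected 908 centre [[ 0.6264 -0.2504  0.027 ]] case (0.625, -0.2489)
200 disc area mm2 1554 expected 1590 centre [[ 0.6302 -0.0768  0.027 ]] case (0.6301, -0.0784)
500 disc area mm2 2916 expected 2827 centre [[ 0.4331 -0.2197  0.032 ]] case (0.4351, -0.2194)
```

```bash
python3 -c "
from rig import env
print(env.close_job())"
```

```text
the job is handed in; nothing more can be done
None
```

All four weights went back into their own cases, smallest first, each lowered to its socket floor before release, and the vial stayed standing in place. The job is handed in at about 33 s, with no verdict returned; I checked the 200 g and 500 g weights' final seating only numerically, since the 14 picture views were used up.

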